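# Release and run out the battery slide of a bench readout with a pin tool

### The arm

A 7-joint arm with a two-finger parallel gripper is mounted at the origin on the work surface; the furniture and walls round the work are solid. World frame = base frame: x ahead of the robot, y to its left, z up, the work surface at z = 0. Lengths are in m, angles in rad, forces in N, time in s.
With the tool pointing down it reaches from about 0.4 to 0.85 m from the base axis. Payload 10.4 kg.
Tool frame: the origin (TCP) lies between the finger pads; the fingertips stand 17 mm ahead of it and the grasp point (between the pads) lies 2 mm behind it; z points along the fingers, y is the direction in which the jaws open and shut (so a half turn about z gives the same grasp; the last joint's range is limited). The gripper opens to 85 mm and grips with 20 to 120 N. Pads are 22 mm wide; open, the fingers measure 114 mm over their backs; the gripper's body (76 mm by 85 mm) begins 54 mm behind the grasp point. The pads swing forward as they close: fully open they stand 13 mm farther back than shut.
Start: joints at [-1.318, 0.332, -0.065, 1.46, 0.022, 1.35, -0.088], TCP at [0.17, 0.601, 0.248] pointing down, gripper open.
Joint ranges: [-2.6, 2.6], [-0.5, 2.12], [-1.47, 1.34], [0.16, 2.42], [-1.27, 4.41], [0.06, 2.06], [-2.6, 2.6]. Speed limits (rad/s): [2.22, 2.22, 2.79, 2.79, 3.14, 3.14, 3.14].

### API

Orientations are given as a unit quaternion [x, y, z, w].
In Python, from workcell import manip gives the robot as it stands.
- The arm moves only by the tool jog_arm, never from a script. Its argument "steps" is one flat list of numbers, 5 for each row, row after row: the finger opening in m, from 0 to 0.0854, then the shift along the tool's x, y, z in m, then the turn about the tool's z in rad. In form: [gripper, x, y, z, twist, gripper, x, y, z, twist, ...]. A call has exactly 10 rows; each row is the pose to reach, as a shift and turn from the pose commanded when the call began, along the tool's axes at that moment; what a row does not reach only later rows make up. A row lasts 1/10 s, in which the tool goes at most 50 mm and 8.59 degrees, less where a joint would pass 70% of its speed; a pose out of reach is approached as far as the arm can. A call with a gripper value outside its range is refused whole. The fingers move at their own pace and stop on an object; "grip_force" is the grip in N (left out, the last holds). Time passes only in rows, so rows that repeat a pose let the fingers close, or fill a call up. It gives the time, the measured TCP pose, the force and the opening at its end, in the units of the state.
- manip.get_obs(): the state, without advancing time (a new reading comes with each control period).
- manip.camera(name): name is "scene" or "top"; returns (picture, depth): 480x640x3 uint8, red, green, blue; 480x640 float32, m along the optical axis (not along the pixel's ray), 0 where there is no reading.
- manip.calibration(name): a dict with "mtx" (3x3 intrinsics, pixels), "world_to_cam" (4x4, takes a point from world to camera coordinates). Camera axes: x right, y down, z forward; pixel columns grow to the right and rows downward; lengths in m; the calibration is good to about 2 mm. A picture is of the moment at which its call begins. calibration takes no time and is no camera call.
- manip.hand_in(): hands the job in, once; it reports no verdict.
The state is a dict: "clock": time; "joint_pos": joint angles; "joint_velocities": joint speeds; "tau": joint torques, N m; "position": TCP position; "ee_rot": TCP orientation; "ft_force": force on the tool from outside, world axes, zero at the start; "torque": the same for the moment, N m; "grip_width": opening from 0.0 (shut) to 1.0 (fully open).
Only numpy, scipy, OpenCV 4.12 (cv2) and the standard library are available. Lean on these libraries where they do the work, as an engineer would, in place of code of your own. Each camera call takes 0.05 s, during which the arm holds its last target.

### The job

Take the blue-handled pin tool from its wooden stand, push the spring-loaded button down in the recess of the white battery slide on the grey readout, and with the button held down push the slide out toward the front of the case to its end stop, so that it locks there when the button comes up. Feel your way and keep the force on the readout gentle (never more than 25 N), touching it only with the pin, and finally put the pin tool back upright, fully home in its stand. Leave the oiler, the ring gauge and the turned bush where they stand.

Things in the scene. Friction and masses are not known exactly. Their poses are not given: they have to be found in the camera images.
- readout: grey bench readout, flat case 140 (x) x 170 (y) x 52 mm high, fixed. Origin: centre of its underside; z up; its front is its -x side. A 51 mm wide channel along its x axis in the middle, open at front and top, holds the white battery slide (110 x 48 x 24 mm, black lip at the front end). Dark blank display on the -y shoulder, three round keys on the +y shoulder.
- recess_mouth (a point): centre of the mouth of the round recess (13 mm in diameter, upright walls) in the level top of the white slide, 50.5 mm above the table. Axes as the readout's; it moves with the slide. At home it is 8 mm toward +x of the readout's origin, on its centre line. The pin standing in it can press the button and push the recess wall at the same time.
- recess_deep (a point): point on the recess axis 15 mm below the mouth, moving with the slide: the lowest place for the top of the orange button (12 mm in diameter, flat) at rest. The top lies 5 to 15 mm below the mouth, not measured, each unit differs. It yields from 4 N, 2 N more per mm; the lock is free at 3 mm of press (10 N), hard bottom at 5 mm (14 N). About 12.5 N down is right.
- battery_slide (a joint): how far the white slide is out, m: 0 home, 0.041 end stop; it moves along the readout's -x, out of the front, with about 2.5 N of drag (1 mm of play when locked). The lock is a row of notches 10 mm apart: if the button comes up on the way it catches at 10, 20 or 30 mm. Only from the end stop (beyond 0.039) does it lock in the last, outermost notch.
- pin_tool: loose pin tool, 120 g, standing upright: round steel pin 8 mm in diameter and 40 mm long below, blue square handle 18 x 18 mm and 58 mm long above it (98 mm overall). Origin: centre of the tip, at the lower end; z points up along the tool to the handle; x and y are square to the handle's flat sides. The handle's lower face (the shoulder, 40 mm above the origin) rests on the top of the stand.
- pin_tip (a point): centre of the pin's lower end face (the origin of the pin tool)
- pin_stand: dark wooden block 56 x 56 x 46 mm, fixed to the table, with a round hole 13 mm in diameter and 42 mm deep from the top in its centre, chamfered 1.5 mm. Origin: centre of its underside. With the pin tool home the tip is 6 mm above this origin.
- needle_oiler: bystander: upright clear needle oiler with a red cap, 27 mm in diameter, 102 mm high; origin at the centre of its underside
- ring_gauge: bystander: steel ring lying flat, 64 mm outside diameter, 20 mm high; origin at the centre of its underside
- turned_bush: bystander: turned aluminium bush with a flange, 48 mm in diameter, 28 mm high; origin at the centre of its underside
Mind the look-alikes: they are no part of the job. Several things have the shape of the readout; the one meant has the colours described above.

How it is judged:
On the way, in this order (a step that is already met when the one before it is completed fails the run):
1. the pin is lifted out of the stand (z of pin_tip in the frame of pin_stand above 0.05 m), for 0.1 s.
2. the pin stands in the recess, presses, and the slide is on its way out (value of joint battery_slide above 0.012 m and z of pin_tip in the frame of recess_mouth below -0.006 m and horizontal distance between pin_tip and recess_mouth below 0.006 m and contact force between pin_tool and readout above 8 N), for 0.1 s.
At the end, for the whole second after the job is handed in: The slide is locked in its outermost notch (more than 39 mm out) and the pin tool stands at rest in the stand, upright within 0.1 rad, centred within 5 mm and home to within 3 mm (value of joint battery_slide above 0.039 m and horizontal distance between pin_tool and pin_stand below 0.005 m and z of pin_tip in the frame of pin_stand below 0.009 m and angle between pin_tool's own z axis and vertical below 0.1 rad and linear speed of pin_tool below 0.02 m/s); the robot touches nothing.
It fails at once if the pin tool bears on the readout with more than 25 N (contact force between pin_tool and readout above 25 N).
It fails at once if the gripper touches the readout (contact force between any of the fingers, the arm and readout above 2 N).
It fails at once if the oiler, ring gauge or bush is displaced by more than 15 mm or the oiler tipped (distance of any of needle_oiler, ring_gauge, turned_bush from where it was at the start of the episode above 0.015 m or angle between needle_oiler's own z axis and vertical above 0.3 rad).
It also fails if it takes over 64 s, if anything falls off the work surface, if the arm or the gripper's body presses on something with over 40 N, if the wrist force passes 120 N, or if a joint passes its speed limit or range.

## Working session

There is one attempt and no reset: what is moved stays moved. The work goes in short steps, Python scripts to look and compute and a tool call to move; the robot and the scene stay as the last step left them, time stands still between calls to the robot, and variables do not carry over. Pictures are saved under pics/ and viewed, and the job is handed in when it is done.

Besides the shell and the picture viewer there is one more tool, called after "Request:" by a JSON object that holds its "api" and its "payload". jog_arm: Moves the arm, as the interface text tells. Its arguments: {"type":"object","properties":{"steps":{"type":"array"},"grip_force":{"type":"number"}},"required":["steps"]}

```bash
mkdir -p pics; ls; python3 - <<'E'
from workcell import manip
import cv2,numpy as np
for n in("scene","top"):
    p,d=manip.camera(n); cv2.imwrite(f"pics/{n}0.png",p[:,:,::-1]); np.save(f"pics/{n}0.npy",d)
    c=manip.calibration(n); print(n,np.round(c["mtx"],1).tolist(),np.round(c["world_to_cam"],4).tolist())
o=manip.get_obs(); print({k:np.round(v,4).tolist() for k,v in o.items()})
E
```

```text
pics
scene [[504.5, 0.0, 318.5], [0.0, 504.5, 239.6], [0.0, 0.0, 1.0]] [[0.5595, -0.8288, 0.0097, -0.2346], [-0.3823, -0.2684, -0.8842, 0.2184], [0.7354, 0.491, -0.467, 0.9749], [0.0, 0.0, 0.0, 1.0]]
top [[584.5, 0.0, 328.0], [0.0, 584.5, 233.9], [0.0, 0.0, 1.0]] [[-0.0251, -0.9997, 0.0004, 0.0213], [-0.9955, 0.0249, -0.0914, 0.4112], [0.0913, -0.0027, -0.9958, 1.4516], [0.0, 0.0, 0.0, 1.0]]
{'clock': 0.1, 'joint_pos': [-1.3176, 0.3328, -0.0647, 1.4608, 0.0216, 1.3499, -0.0885], 'joint_velocities': [0.0007, -0.0013, 0.0006, -0.0026, 0.001, -0.0001, -0.0003], 'tau': [0.002, -62.6741, 0.0495, -39.243, 0.0163, 0.0069, 0.0], 'position': [0.1701, 0.6011, 0.2476], 'ee_rot': [0.1375, 0.9905, -0.0006, -0.0001], 'ft_force': [0.1836, 0.1921, -0.122], 'torque': [0.0437, 0.0129, 0.0153], 'grip_width': 1.0001}
```

View pics/scene0.png

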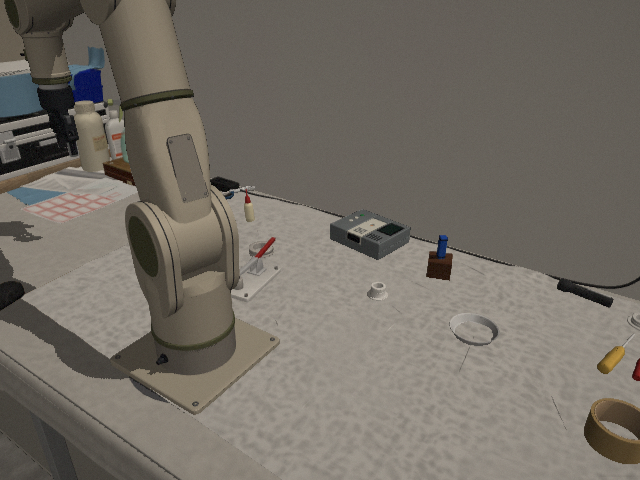

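View pics/top0.png

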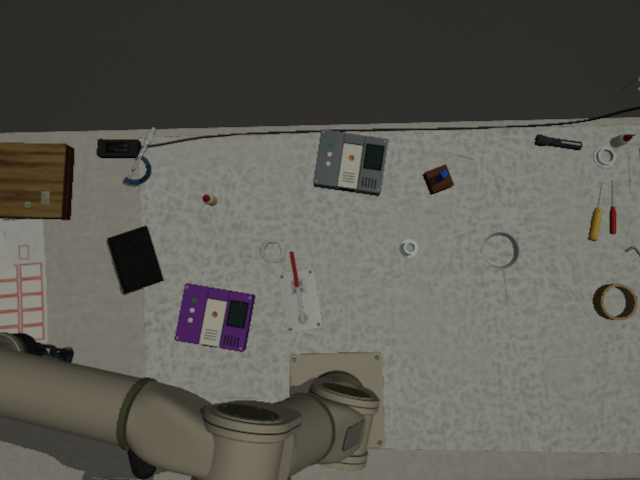

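The top picture shows the grey readout near (350,162), the stand with the blue tool near (440,178), the bush at (409,248), the ring gauge at (272,251) and the oiler at (210,199). The purple unit at (215,318) is a look-alike.

```bash
python3 - <<'E'
import cv2
t=cv2.imread("pics/top0.png"); s=cv2.imread("pics/scene0.png")
cv2.imwrite("pics/c1.png",cv2.resize(t[120:205,305:405],None,fx=7,fy=7,interpolation=cv2.INTER_CUBIC))
cv2.imwrite("pics/c2.png",cv2.resize(t[155:205,410:470],None,fx=12,fy=12,interpolation=cv2.INTER_CUBIC))
cv2.imwrite("pics/c3.png",cv2.resize(s[200:290,325:465],None,fx=5.5,fy=5.5,interpolation=cv2.INTER_CUBIC))
E
```

```text
(no output)
```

View pics/c1.png

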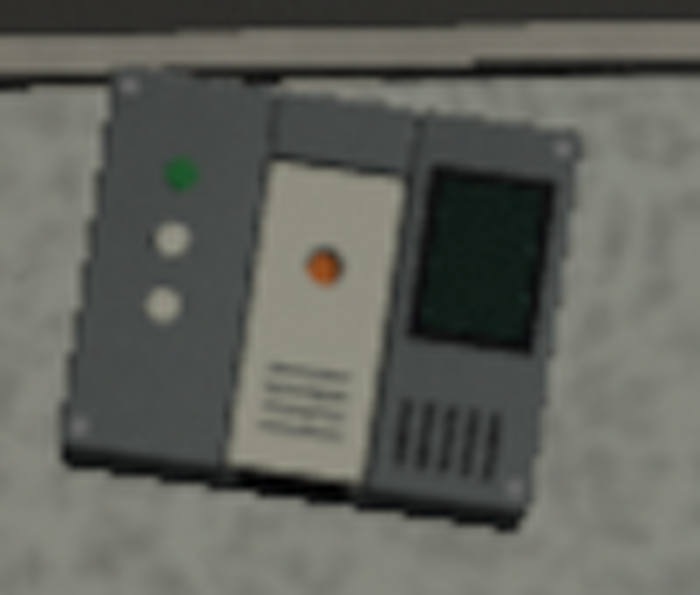

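View pics/c2.png

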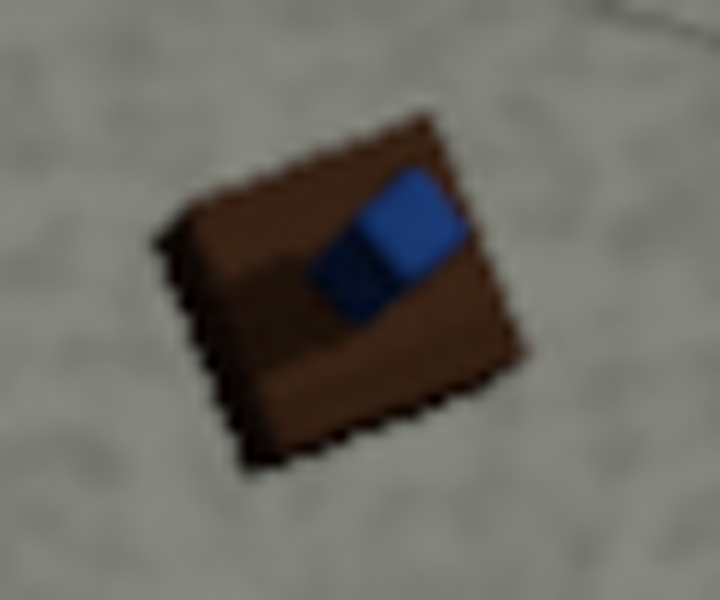

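View pics/c3.png

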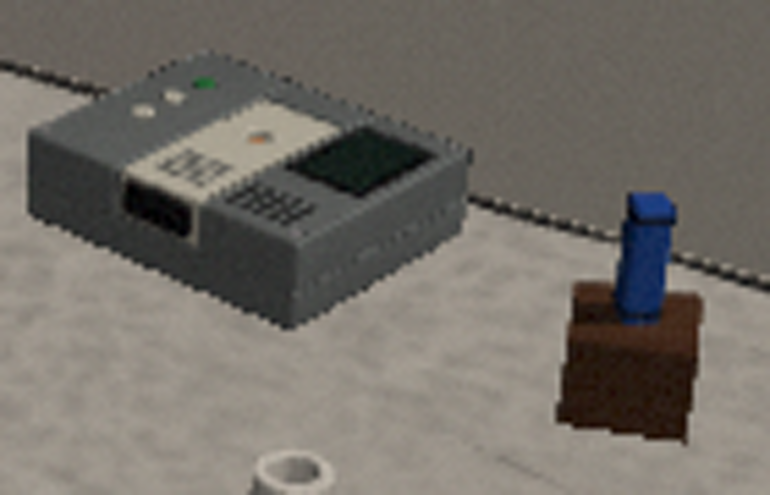

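```bash
cat > h.py <<'E'
import numpy as np
from workcell import manip
from scipy.optimize import least_squares
C={n:manip.calibration(n) for n in("scene","top")}
def proj(n,P):
    c=C[n];P=np.atleast_2d(P);M=np.array(c["world_to_cam"]);q=P@M[:3,:3].T+M[:3,3];u=q@np.array(c["mtx"]).T
    return u[:,:2]/u[:,2:]
def back(n,uv,z):
    c=C[n];M=np.array(c["world_to_cam"]);R=M[:3,:3];o=-R.T@M[:3,3]
    d=R.T@np.linalg.solve(np.array(c["mtx"]),[uv[0],uv[1],1]);return o+d*(z-o[2])/d[2]
def place(x,y,a,P):
    P=np.array(P,float);c,s=np.cos(a),np.sin(a);return np.c_[x+c*P[:,0]-s*P[:,1],y+s*P[:,0]+c*P[:,1],P[:,2]]
def fit(obs,x0):
    # obs: list (cam, model pt, uv)
    def r(p):
        return np.concatenate([proj(n,place(*p,[m]))[0]-uv for n,m,uv in obs])
    s=least_squares(r,x0,loss='soft_l1');return s.x,r(s.x).reshape(-1,2)
E
cat > m.py <<'E'
from h import *
c1=lambda x,y:np.array([x/7+305-.43,y/7+120-.43]); c2=lambda x,y:np.array([x/12+410-.46,y/12+155-.46]); c3=lambda x,y:np.array([x/5.5+325-.41,y/5.5+200-.41])
h=.052
rt=[("top",(.07,.085,h),c1(115,70)),("top",(.07,-.085,h),c1(580,135)),("top",(-.07,.085,h),c1(66,447)),("top",(-.07,-.085,h),c1(518,512)),("top",(.008,0,.0505),c1(325,265))]
rs=[("scene",(-.07,.085,h),c3(30,130)),("scene",(.07,.085,h),c3(210,52)),("scene",(.07,-.085,h),c3(470,155)),("scene",(-.07,-.085,h),c3(297,237)),("scene",(-.07,-.085,0),c3(290,327)),("scene",(-.07,.085,0),c3(30,213)),("scene",(.07,-.085,0),c3(465,225)),("scene",(.008,0,.0505),c3(261,136))]
for o in (rt,rs,rt+rs):
    p,r=fit(o,[.7,0,-.1]); print("readout",np.round(p,4),np.round(r,1).tolist())
    print(" mouth",place(*p,[(.008,0,.0505)]))
b=.028
st=[("top",(b,b,.046),c2(190,206)),("top",(b,-b,.046),c2(430,114)),("top",(-b,-b,.046),c2(523,350)),("top",(-b,b,.046),c2(270,450))]
p,r=fit(st,[.7,-.15,.3]);print("stand",p,np.round(r,1).tolist())
# scene handle top corners & stand
ht=np.mean([c2(415,165),c2(468,235),c2(408,285),c2(358,222)],0); print("handle top",back("top",ht,.104))
for a,c in (((415,165),(358,222)),((358,222),(408,285)),((415,165),(468,235))):
    d=back("top",c2(*c),.104)-back("top",c2(*a),.104);print(np.degrees(np.arctan2(d[1],d[0])),np.linalg.norm(d))
print("scene handle top",back("scene",c3(652,208),.104)," bottom",back("scene",c3(640,313),.046))
for n,uv,z in(("top",(409,248),.028),("top",(272,251),.02),("top",(208,198),.1)):print(back(n,uv,z))
E
python3 m.py
```

```text
readout [ 0.5894 -0.0492 -0.1685] [[-0.4, -0.8], [0.6, -0.5], [-1.5, 0.1], [1.9, 0.6], [-0.2, 0.4]]
 mouth [[ 0.59725535 -0.05051435  0.0505    ]]
readout [ 0.5968 -0.0481 -0.1822] [[-0.5, -1.3], [-0.1, -1.9], [1.2, -2.1], [0.1, 0.3], [0.1, 1.8], [-0.9, 0.5], [0.3, 2.2], [-0.1, -0.9]]
 mouth [[ 0.6046714  -0.04958258  0.0505    ]]
readout [ 0.5908 -0.05   -0.1733] [[0.1, -1.5], [1.0, -0.9], [-1.3, -0.6], [2.0, 0.1], [0.1, -0.1], [-1.1, -0.2], [-0.9, -1.0], [0.8, -1.2], [0.0, 1.4], [-0.0, 3.0], [-1.5, 1.7], [-0.1, 3.1], [-0.6, 0.0]]
 mouth [[ 0.59863588 -0.05137621  0.0505    ]]
stand [ 0.5421394  -0.26870996  0.32413302] [[-1.0, -0.4], [-0.0, -0.3], [0.3, 0.8], [0.4, 0.1]]
handle top [ 0.54192356 -0.2696097   0.104     ]
133.45652531540003 0.016337685415396333
-144.00393975428173 0.016022366740453545
-145.37653026153725 0.017511811001250165
scene handle top [ 0.53625096 -0.27337424  0.104     ]  bottom [ 0.54792008 -0.27079712  0.046     ]
[ 0.37026014 -0.19012544  0.028     ]
[0.37184444 0.15237108 0.02      ]
[0.49732256 0.29565748 0.1       ]
```

```bash
cat >> h.py <<'E'
from scipy.spatial.transform import Rotation as Ro
def st():
    o=manip.get_obs();R=Ro.from_quat(o["ee_rot"]).as_matrix();p=np.array(o["position"])
    print("t",round(o["clock"],2),"p",np.round(p,4),"jaw yaw",round(np.degrees(np.arctan2(R[1,1],R[0,1])),1),"tilt",np.round(R[:2,2],4),"F",np.round(o["ft_force"],2),"M",np.round(o["torque"],2),"w",round(float(o["grip_width"]),3),"q",np.round(o["joint_pos"],2).tolist())
    return o,p,R
def to(target,p,R): return np.round(R.T@(np.array(target)-p),4)
E
python3 - <<'E'
from h import *
o,p,R=st();print(to((.5,.3,.25),p,R),to((.542,-.2695,.2),p,R))
E
```

```text
t 0.1 p [0.1701 0.6011 0.2476] jaw yaw 74.2 tilt [-0.0003 -0.0012] F [ 0.18  0.19 -0.12] M [0.04 0.01 0.02] w 1.0 q [-1.32, 0.33, -0.06, 1.46, 0.02, 1.35, -0.09]
[-0.3994 -0.1999 -0.0021] [-0.5949 -0.7363  0.0486]
```

Request:
{"api": "jog_arm", "payload": {"steps": [0.0854,-0.05,-0.025,0,0.14,0.0854,-0.09,-0.045,0,0.28,0.0854,-0.13,-0.065,0,0.42,0.0854,-0.18,-0.09,0,0.56,0.0854,-0.22,-0.11,0,0.7,0.0854,-0.26,-0.13,0,0.84,0.0854,-0.31,-0.155,0,0.98,0.0854,-0.35,-0.18,0,1.12,0.0854,-0.4,-0.2,0,1.26,0.0854,-0.4,-0.24,0,1.4]}}

```text
clock: 1.1
position: [0.493, 0.2593, 0.2465]
ee_rot: [0.746, 0.666, -0.001, 0.001]
ft_force: [-0.5, -0.5, 0.2]
grip_width: 0.998
```

```bash
python3 - <<'E'
from h import *
o,p,R=st();print(to((.542,-.2695,.16),p,R))
E
```

```text
t 1.1 p [0.493  0.2593 0.2465] jaw yaw -6.5 tilt [-0.0001 -0.0031] F [-0.46 -0.49  0.23] M [-0.07 -0.02  0.01] w 0.998 q [-0.89, 0.18, 0.37, 1.66, -0.06, 1.31, -0.62]
[-0.5196  0.1085  0.0881]
```

Request:
{"api": "jog_arm", "payload": {"steps": [0.0854,-0.05,0.01,0,0.1,0.0854,-0.1,0.02,0,0.2,0.0854,-0.15,0.03,0,0.3,0.0854,-0.2,0.04,0,0.4,0.0854,-0.25,0.05,0.0,0.5,0.0854,-0.3,0.06,0,0.6,0.0854,-0.35,0.07,0,0.7,0.0854,-0.4,0.08,0.0,0.79,0.0854,-0.45,0.095,0,0.79,0.0854,-0.5,0.105,0.0,0.79]}}

```text
clock: 2.1
position: [0.5408, -0.2371, 0.2481]
ee_rot: [0.943, 0.332, 0.0, -0.0]
ft_force: [1.0, 0.4, -0.1]
grip_width: 1.002
```

```bash
python3 - <<'E'
from h import *
import cv2
o,p,R=st();print(to((.542,-.2695,.2),p,R))
for n in("scene","top"):
    a,d=manip.camera(n); cv2.imwrite(f"pics/{n}1.png",a[:,:,::-1])
    u=proj(n,(.542,-.27,.08))[0].astype(int);w=a[u[1]-50:u[1]+50,u[0]-60:u[0]+60,::-1];cv2.imwrite(f"pics/{n}1c.png",cv2.resize(w,None,fx=6,fy=6,interpolation=cv2.INTER_CUBIC)); print(n,u)
E
```

```text
t 2.1 p [ 0.5408 -0.2371  0.2481] jaw yaw -51.2 tilt [0.0002 0.0004] F [ 0.99  0.4  -0.13] M [-0.   -0.03  0.02] w 1.002 q [-0.3, 0.31, 0.78, 1.59, -0.22, 1.33, -0.38]
[-0.0193  0.026   0.0481]
scene [441 245]
top [442 175]
```

View pics/scene1c.png

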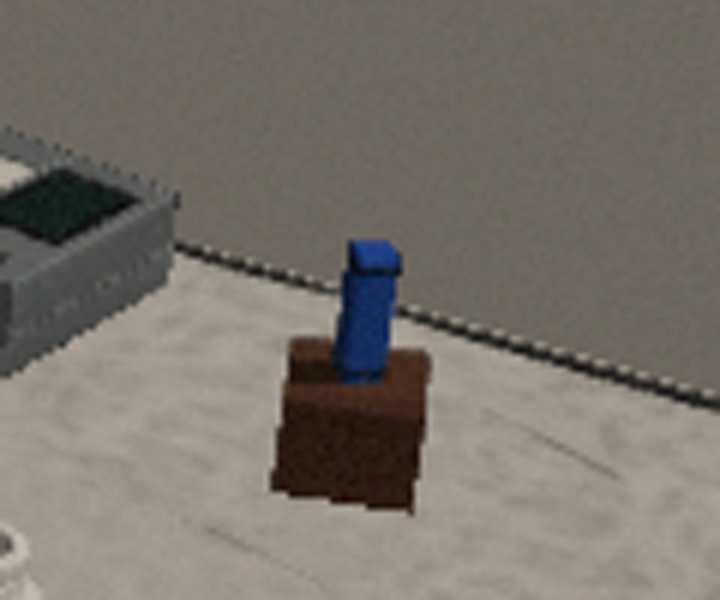

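View pics/top1c.png

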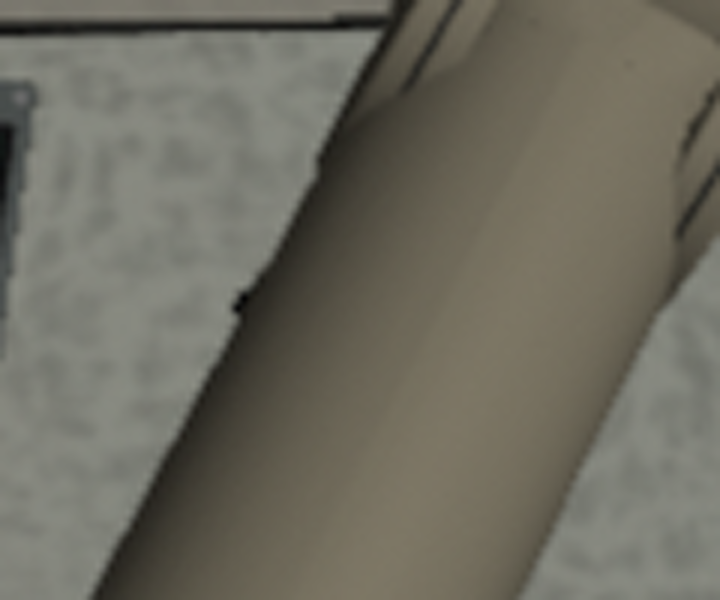

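View pics/scene1.png

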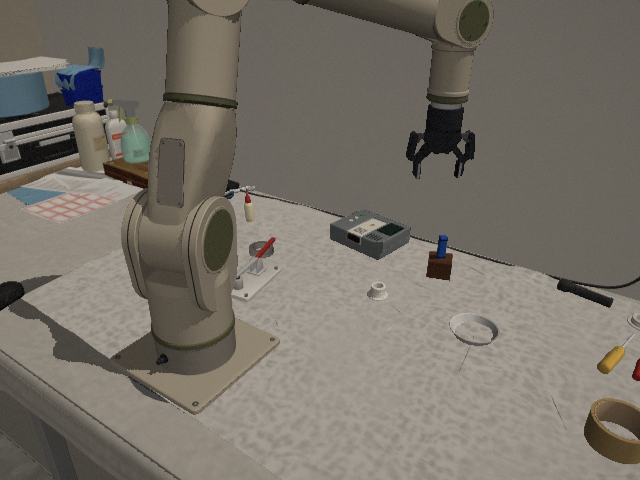

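View pics/top1.png

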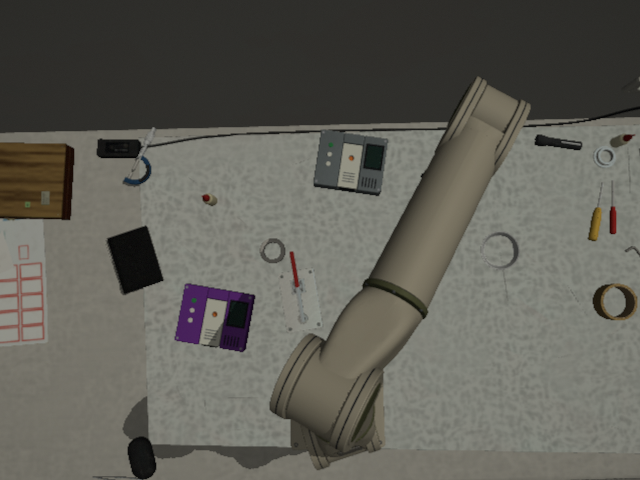

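Request:
{"api": "jog_arm", "payload": {"steps": [0.0854,-0.01,0.013,0.01,0.01,0.0854,-0.0205,0.0265,0.03,0.015,0.0854,-0.0205,0.0265,0.06,0.015,0.0854,-0.0205,0.0265,0.08,0.015,0.0854,-0.0205,0.0265,0.1,0.015,0.0854,-0.0205,0.0265,0.108,0.015,0.0854,-0.0205,0.0265,0.11,0.015,0.0854,-0.0205,0.0265,0.11,0.015,0.0854,-0.0205,0.0265,0.11,0.015,0.0854,-0.0205,0.0265,0.11,0.015]}}

```text
clock: 3.2
position: [0.5416, -0.2694, 0.1392]
ee_rot: [0.946, 0.324, 0.001, 0.0]
ft_force: [0.1, 0.2, 0.4]
grip_width: 0.999
```

```bash
python3 - <<'E'
from h import *
import cv2
o,p,R=st();print(to((.542,-.2705,.074),p,R))
for n in("scene",):
    a,d=manip.camera(n)
    u=proj(n,(.542,-.27,.1))[0].astype(int);w=a[u[1]-50:u[1]+50,u[0]-60:u[0]+60,::-1];cv2.imwrite(f"pics/{n}2c.png",cv2.resize(w,None,fx=6,fy=6,interpolation=cv2.INTER_CUBIC)); print(n,u,proj(n,p))
E
```

```text
t 3.2 p [ 0.5416 -0.2694  0.1392] jaw yaw -52.1 tilt [ 0.0014 -0.0002] F [0.07 0.16 0.45] M [-0.03  0.01 -0.04] w 0.999 q [-0.2, 0.45, 0.75, 1.68, -0.33, 1.14, -0.27]
[-0.0004  0.0011  0.0652]
scene [442 237] [[444.26140839 222.71775861]]
```

View pics/scene2c.png

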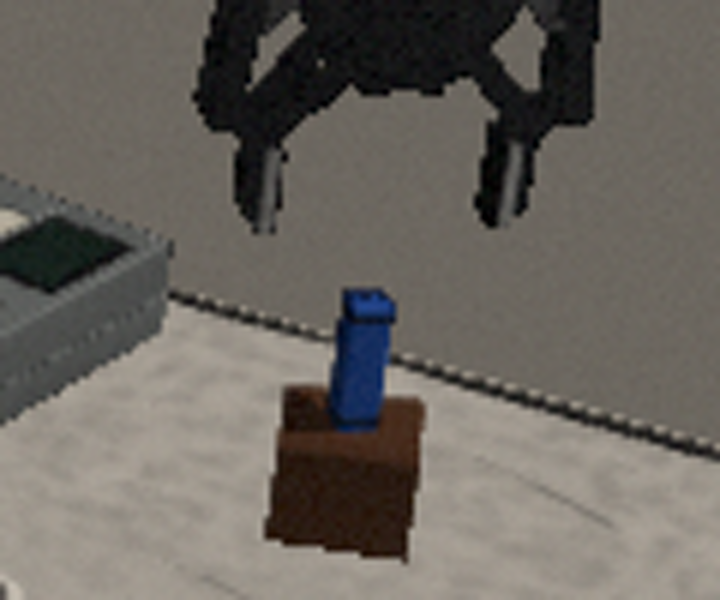

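Request:
{"api": "jog_arm", "payload": {"steps": [0.0854,-0.0005,0.001,0.015,0,0.0854,-0.0005,0.001,0.03,0,0.0854,-0.0005,0.001,0.045,0,0.0854,-0.0005,0.001,0.055,0,0.0854,-0.0005,0.001,0.062,0,0.0854,-0.0005,0.001,0.065,0,0.0854,-0.0005,0.001,0.065,0,0.0854,-0.0005,0.001,0.065,0,0.0854,-0.0005,0.001,0.065,0,0.0854,-0.0005,0.001,0.065,0]}}

```text
clock: 4.25
position: [0.5416, -0.2704, 0.0737]
ee_rot: [0.946, 0.324, 0.0, 0.0]
ft_force: [-0.1, -0.2, 0.1]
grip_width: 1.003
```

```bash
python3 - <<'E'
from h import *
import cv2
o,p,R=st()
for n in("scene",):
    a,d=manip.camera(n)
    u=proj(n,(.542,-.27,.08))[0].astype(int);w=a[u[1]-50:u[1]+50,u[0]-60:u[0]+60,::-1];cv2.imwrite(f"pics/{n}3c.png",cv2.resize(w,None,fx=6,fy=6,interpolation=cv2.INTER_CUBIC)); print(n,u,proj(n,p))
E
```

```text
t 4.25 p [ 0.5416 -0.2704  0.0737] jaw yaw -52.1 tilt [ 0.0008 -0.    ] F [-0.07 -0.22  0.05] M [-0.01 -0.02  0.  ] w 1.003 q [-0.16, 0.53, 0.7, 1.73, -0.39, 1.03, -0.23]
scene [441 245] [[441.20774265 247.45180062]]
```

View pics/scene3c.png

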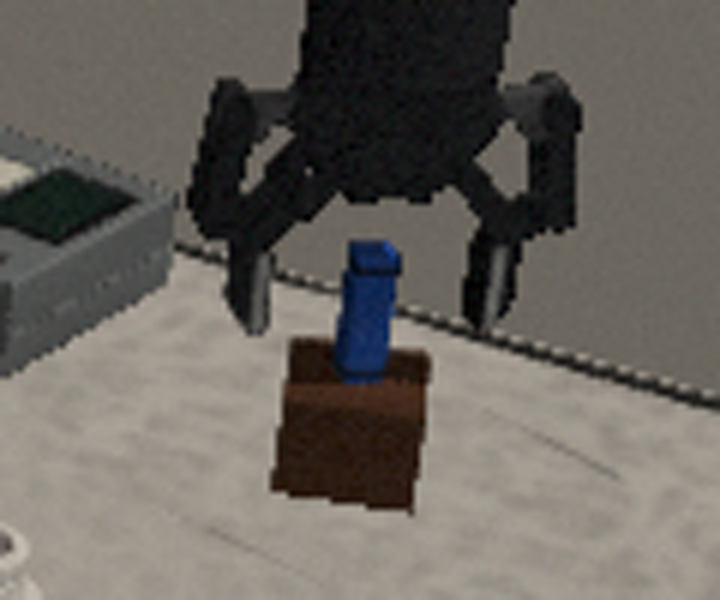

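Request:
{"api": "jog_arm", "payload": {"steps": [0.04,0,0,0,0,0.03,0,0,0,0,0.024,0,0,0,0,0.02,0,0,0,0,0.01,0,0,0,0,0.01,0,0,0,0,0.01,0,0,0,0,0.01,0,0,0,0,0.01,0,0,0,0,0.01,0,0,0,0], "grip_force": 70}}

```text
clock: 5.3
position: [0.5415, -0.2703, 0.0734]
ee_rot: [0.946, 0.324, 0.0, 0.0]
ft_force: [0.2, 0.1, 3.3]
grip_width: 0.2
```

```bash
python3 - <<'E'
from h import *
import cv2
o,p,R=st()
for n in("scene",):
    a,d=manip.camera(n)
    u=proj(n,(.542,-.27,.08))[0].astype(int);w=a[u[1]-50:u[1]+50,u[0]-60:u[0]+60,::-1];cv2.imwrite(f"pics/{n}4c.png",cv2.resize(w,None,fx=6,fy=6,interpolation=cv2.INTER_CUBIC)); print(n,u,proj(n,p))
st()
E
```

```text
t 5.3 p [ 0.5415 -0.2703  0.0734] jaw yaw -52.1 tilt [0.0003 0.    ] F [0.22 0.07 3.3 ] M [-0.03  0.02 -0.03] w 0.2 q [-0.16, 0.53, 0.7, 1.73, -0.39, 1.03, -0.23]
scene [441 245] [[441.16297103 247.57210058]]
t 5.35 p [ 0.5415 -0.2704  0.0734] jaw yaw -52.1 tilt [ 0.0002 -0.    ] F [-0.32 -0.2   2.97] M [0.01 0.06 0.01] w 0.2 q [-0.16, 0.53, 0.7, 1.73, -0.39, 1.03, -0.23]
```

View pics/scene4c.png

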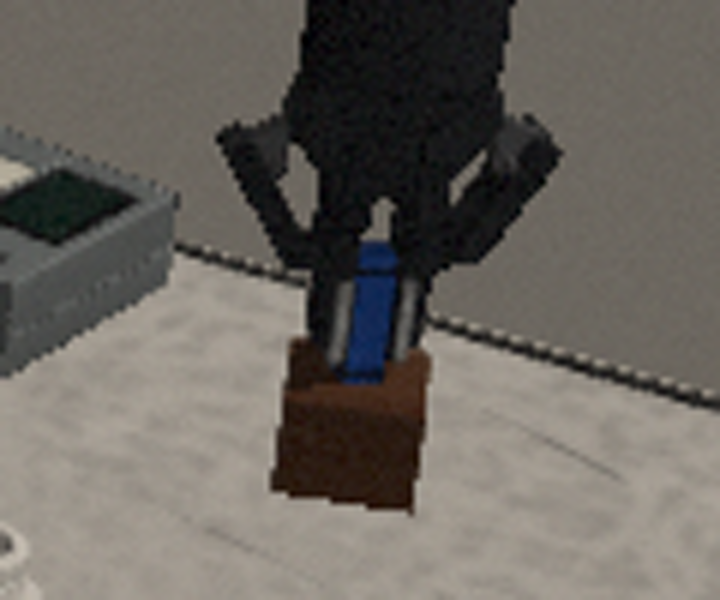

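Request:
{"api": "jog_arm", "payload": {"steps": [0.01,0,0,-0.003,0,0.01,0,0,-0.012,0,0.01,0,0,-0.024,0,0.01,0,0,-0.036,0,0.01,0,0,-0.048,0,0.01,0,0,-0.06,0,0.01,0,0,-0.075,0,0.01,0,0,-0.085,0,0.01,0,0,-0.09,0,0.01,0,0,-0.09,0]}}

```text
clock: 6.35
position: [0.5417, -0.2704, 0.164]
ee_rot: [0.946, 0.324, 0.0, 0.0]
ft_force: [0.4, -0.1, -1.5]
grip_width: 0.201
```

```bash
python3 - <<'E'
from h import *
import cv2
o,p,R=st();print(to((.5967,-.0522,.150),p,R))
for n in("scene","top"):
    a,d=manip.camera(n)
    u=proj(n,(.542,-.27,.12))[0].astype(int);w=a[u[1]-50:u[1]+50,u[0]-60:u[0]+60,::-1];cv2.imwrite(f"pics/{n}5c.png",cv2.resize(w,None,fx=6,fy=6,interpolation=cv2.INTER_CUBIC)); print(n,u,proj(n,p))
E
```

```text
t 6.35 p [ 0.5417 -0.2704  0.164 ] jaw yaw -52.1 tilt [ 0.0011 -0.0001] F [ 0.43 -0.09 -1.49] M [-0.    0.07 -0.01] w 0.201 q [-0.21, 0.42, 0.76, 1.66, -0.31, 1.19, -0.28]
[ 0.1774 -0.1385  0.014 ]
scene [443 230] [[446.04924826 213.12096259]]
top [445 172] [[449.42975841 168.44649701]]
```

View pics/scene5c.png

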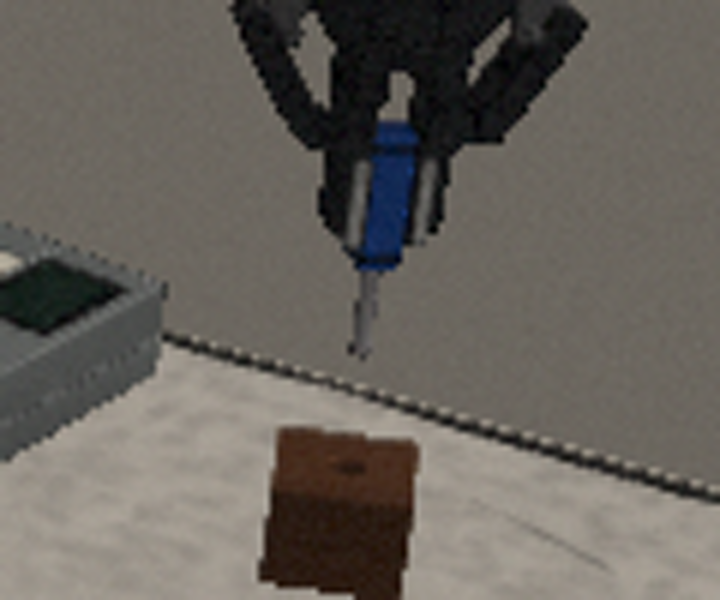

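```bash
python3 - <<'E'
from h import *
print(proj("scene",[(.5417,-.2704,.0966),(.5421,-.2687,.046)]), back("scene",(382.6+.0+ (358)/6,179.6+354/6),.0966),back("scene",(382.6+350/6,179.6+467/6),.046))
E
```

```text
[[442.42140333 238.97012461]
 [439.21461977 257.23131109]] [ 0.54328662 -0.26938001  0.0966    ] [ 0.54356124 -0.27249756  0.046     ]
```

Request:
{"api": "jog_arm", "payload": {"steps": [0.01,0.015,-0.011,0,-0.07,0.01,0.04,-0.03,0,-0.17,0.01,0.065,-0.05,0,-0.27,0.01,0.09,-0.07,0,-0.38,0.01,0.115,-0.09,0,-0.49,0.01,0.14,-0.11,0,-0.6,0.01,0.165,-0.128,0,-0.7,0.01,0.1775,-0.1385,0,-0.742,0.01,0.1775,-0.1385,0.0,-0.742,0.01,0.1775,-0.1385,0.0,-0.742]}}

```text
clock: 7.45
position: [0.5961, -0.0528, 0.163]
ee_rot: [0.764, 0.645, -0.0, 0.0]
ft_force: [0.3, 0.1, -1.6]
grip_width: 0.201
```

```bash
cat > look.py <<'E'
from h import *
import cv2,sys
k=sys.argv[1]
o,p,R=st()
for n in("scene","top"):
    a,d=manip.camera(n)
    u=proj(n,(.597,-.05,.07))[0].astype(int);w=a[u[1]-50:u[1]+50,u[0]-60:u[0]+60,::-1];cv2.imwrite(f"pics/{n}{k}c.png",cv2.resize(w,None,fx=6,fy=6,interpolation=cv2.INTER_CUBIC)); print(n,"off",u-(60,50),"tip proj",proj(n,p-[0,0,.0674]),"mouth",proj(n,(.5973,-.0505,.0505)))
E
python3 look.py 6
```

```text
t 7.45 p [ 0.5961 -0.0528  0.163 ] jaw yaw -9.7 tilt [-0.0007 -0.0007] F [ 0.3   0.09 -1.61] M [-0.03  0.01 -0.  ] w 0.201 q [-0.43, 0.36, 0.55, 1.67, -0.2, 1.17, 0.0]
scene off [311 167] tip proj [[372.49613282 209.61654786]] mouth [[370.96858951 224.45365164]]
top off [290 106] tip proj [[352.49485907 154.19613283]] mouth [[350.79694493 157.85729302]]
```

View pics/scene6c.png

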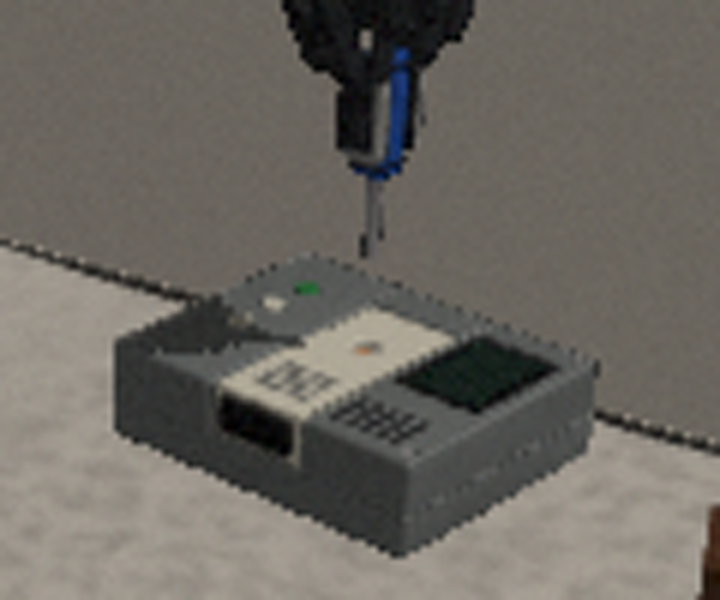

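View pics/top6c.png

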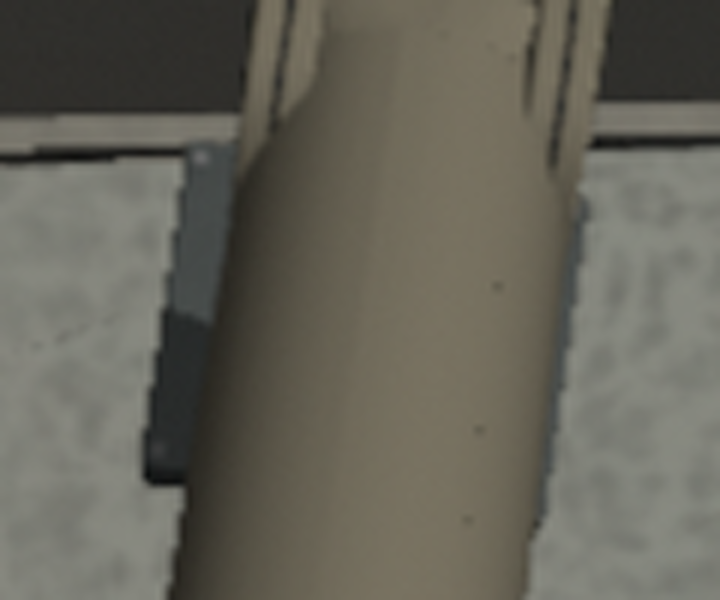

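```bash
python3 - <<'E'
from h import *
import cv2
a=cv2.imread("pics/scene6c.png")
b=cv2.resize(a,(120,100),interpolation=cv2.INTER_AREA)
p,d=manip.camera("scene")
w=p[190:232,350:394,::-1]
cv2.imwrite("pics/s7.png",cv2.resize(w,None,fx=14,fy=14,interpolation=cv2.INTER_NEAREST))
print(proj("scene",[(.596,-.0528,z) for z in(.0956,.1356,.19)]))
E
```

```text
[[372.47974149 209.62607842]
 [373.38856346 195.72501597]
 [374.66652645 176.17768538]]
```

View pics/s7.png

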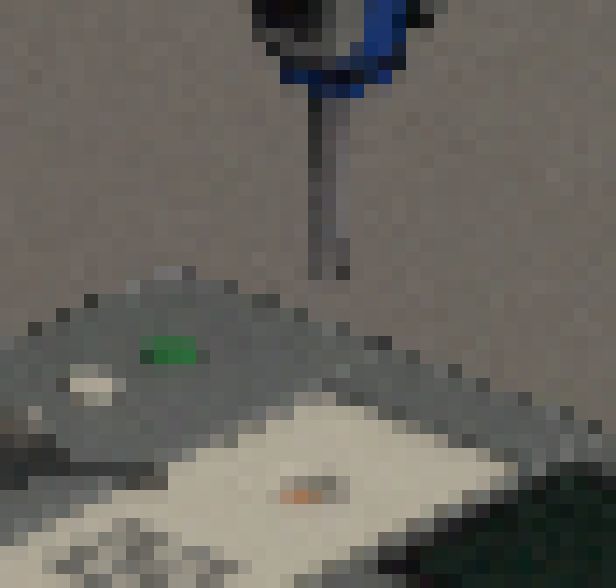

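The scene picture gives the pin at (373.0, 208.8) and the recess at (372.0, 224.5). Dropped straight down, the pin lands within about half a pixel of the recess, so I'm going down in stages.

Request:
{"api": "jog_arm", "payload": {"steps": [0.01,0,0,0.008,0,0.01,0,0,0.016,0,0.01,0,0,0.024,0,0.01,0,0,0.031,0,0.01,0,0,0.036,0,0.01,0,0,0.039,0,0.01,0,0,0.04,0,0.01,0,0,0.04,0,0.01,0,0,0.04,0,0.01,0,0,0.04,0]}}

```text
clock: 8.6
position: [0.5967, -0.052, 0.1236]
ee_rot: [0.764, 0.645, 0.0, 0.0]
ft_force: [0.1, -0.5, -2.1]
grip_width: 0.204
```

```bash
python3 - <<'E'
from h import *
import cv2
o,p0,R=st()
p,d=manip.camera("scene")
w=p[200:242,350:394,::-1]
cv2.imwrite("pics/s8.png",cv2.resize(w,None,fx=14,fy=14,interpolation=cv2.INTER_NEAREST))
print(proj("scene",[p0-[0,0,.0674]]))
E
```

```text
t 8.6 p [ 0.5967 -0.052   0.1236] jaw yaw -9.6 tilt [0.0006 0.0001] F [ 0.07 -0.51 -2.07] M [-0.03 -0.03  0.05] w 0.204 q [-0.42, 0.41, 0.54, 1.71, -0.23, 1.09, 0.02]
[[371.47612209 222.78142499]]
```

View pics/s8.png

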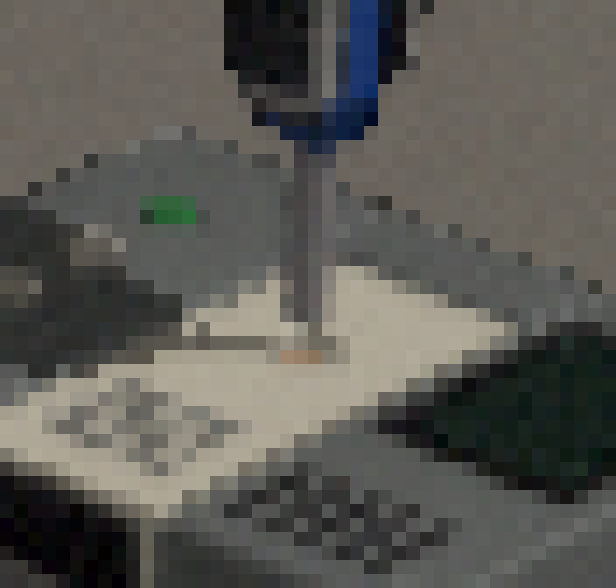

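Request:
{"api": "jog_arm", "payload": {"steps": [0.01,-0.001,0,0.001,0,0.01,-0.001,0,0.002,0,0.01,-0.001,0,0.003,0,0.01,-0.001,0,0.004,0,0.01,-0.001,0,0.005,0,0.01,-0.001,0,0.0055,0,0.01,-0.001,0,0.006,0,0.01,-0.001,0,0.0065,0,0.01,-0.001,0,0.007,0,0.01,-0.001,0,0.007,0]}}

```text
clock: 9.65
position: [0.5963, -0.053, 0.1162]
ee_rot: [0.764, 0.645, -0.0, -0.0]
ft_force: [0.0, -0.0, -1.1]
grip_width: 0.203
```

```bash
python3 - <<'E'
from h import *
import cv2
o,p0,R=st()
E
```

```text
t 9.65 p [ 0.5963 -0.053   0.1162] jaw yaw -9.6 tilt [-0.0001  0.0001] F [ 0.03 -0.02 -1.08] M [ 0.04  0.04 -0.02] w 0.203 q [-0.42, 0.42, 0.54, 1.71, -0.24, 1.08, 0.03]
```

Request:
{"api": "jog_arm", "payload": {"steps": [0.01,0,0,0.0005,0,0.01,0,0,0.001,0,0.01,0,0,0.0015,0,0.01,0,0,0.002,0,0.01,0,0,0.0025,0,0.01,0,0,0.003,0,0.01,0,0,0.0035,0,0.01,0,0,0.004,0,0.01,0,0,0.004,0,0.01,0,0,0.004,0]}}

```text
clock: 10.65
position: [0.5964, -0.053, 0.1125]
ee_rot: [0.764, 0.645, 0.0, -0.0]
ft_force: [-1.0, -0.7, 3.0]
grip_width: 0.204
```

```bash
python3 - <<'E'
from h import *
import cv2
o,p0,R=st()
p,d=manip.camera("scene")
w=p[200:242,350:394,::-1]
cv2.imwrite("pics/s9.png",cv2.resize(w,None,fx=14,fy=14,interpolation=cv2.INTER_NEAREST))
E
```

```text
t 10.65 p [ 0.5964 -0.053   0.1125] jaw yaw -9.6 tilt [0.0001 0.0002] F [-0.96 -0.66  3.02] M [ 0.03  0.41 -0.04] w 0.204 q [-0.42, 0.42, 0.53, 1.71, -0.24, 1.07, 0.03]
```

View pics/s9.png

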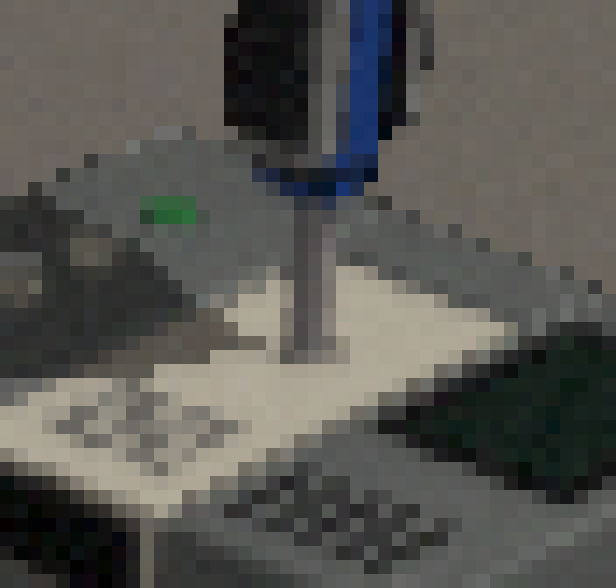

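Request:
{"api": "jog_arm", "payload": {"steps": [0.01,0,0,0.0005,0,0.01,0,0,0.001,0,0.01,0,0,0.0015,0,0.01,0,0,0.002,0,0.01,0,0,0.0025,0,0.01,0,0,0.0025,0,0.01,0,0,0.0025,0,0.01,0,0,0.0025,0,0.01,0,0,0.0025,0,0.01,0,0,0.0025,0]}}

```text
clock: 11.7
position: [0.5966, -0.053, 0.1102]
ee_rot: [0.764, 0.645, 0.0, 0.0]
ft_force: [-2.9, -0.3, 7.2]
grip_width: 0.205
```

```bash
python3 - <<'E'
from h import *
o,p0,R=st()
E
```

```text
t 11.7 p [ 0.5966 -0.053   0.1102] jaw yaw -9.6 tilt [0.0006 0.0002] F [-2.88 -0.33  7.17] M [0.06 0.69 0.  ] w 0.205 q [-0.41, 0.42, 0.53, 1.72, -0.24, 1.07, 0.03]
```

Request:
{"api": "jog_arm", "payload": {"steps": [0.01,0,-0.0005,0,0,0.01,0,-0.001,0,0,0.01,0,-0.0015,0,0,0.01,0,-0.0015,0.0005,0,0.01,0,-0.0015,0.001,0,0.01,0,-0.0015,0.0015,0,0.01,0,-0.0015,0.0018,0,0.01,0,-0.0015,0.0018,0,0.01,0,-0.0015,0.0018,0,0.01,0,-0.0015,0.0018,0]}}

```text
clock: 12.7
position: [0.5962, -0.0529, 0.1092]
ee_rot: [0.764, 0.645, 0.001, 0.001]
ft_force: [-0.8, 0.0, 9.5]
grip_width: 0.201
```

```bash
python3 - <<'E'
from h import *
o,p0,R=st()
E
```

```text
t 12.7 p [ 0.5962 -0.0529  0.1092] jaw yaw -9.6 tilt [ 0.0033 -0.    ] F [-0.82  0.03  9.47] M [-0.08 -0.05  0.02] w 0.201 q [-0.42, 0.42, 0.53, 1.72, -0.24, 1.06, 0.03]
```

Request:
{"api": "jog_arm", "payload": {"steps": [0.01,0,0,0.0004,0,0.01,0,0,0.0008,0,0.01,0,-0.0005,0.0008,0,0.01,0,-0.001,0.0008,0,0.01,0,-0.0015,0.0008,0,0.01,0,-0.002,0.0008,0,0.01,0,-0.003,0.0008,0,0.01,0,-0.004,0.0008,0,0.01,0,-0.005,0.0008,0,0.01,0,-0.005,0.0008,0]}}

```text
clock: 13.7
position: [0.592, -0.0522, 0.1089]
ee_rot: [0.764, 0.645, 0.002, 0.002]
ft_force: [2.2, -2.8, 9.5]
grip_width: 0.204
```

```bash
python3 - <<'E'
from h import *
o,p0,R=st()
E
```

```text
t 13.7 p [ 0.592  -0.0522  0.1089] jaw yaw -9.6 tilt [ 0.0051 -0.0002] F [ 2.18 -2.85  9.51] M [-0.17 -0.54  0.  ] w 0.204 q [-0.42, 0.41, 0.53, 1.73, -0.24, 1.06, 0.03]
```

Request:
{"api": "jog_arm", "payload": {"steps": [0.01,-0.0005,0,0.0003,0,0.01,-0.001,0,0.0006,0,0.01,-0.001,-0.001,0.0006,0,0.01,-0.001,-0.002,0.0006,0,0.01,-0.001,-0.003,0.0006,0,0.01,-0.001,-0.004,0.0006,0,0.01,-0.001,-0.004,0.0006,0,0.01,-0.001,-0.004,0.0006,0,0.01,-0.001,-0.004,0.0006,0,0.01,-0.001,-0.004,0.0006,0]}}

```text
clock: 14.7
position: [0.5881, -0.0519, 0.1084]
ee_rot: [0.764, 0.645, 0.002, 0.002]
ft_force: [2.2, 1.5, 10.1]
grip_width: 0.204
```

```bash
python3 - <<'E'
from h import *
import cv2
o,p0,R=st()
p,d=manip.camera("scene")
w=p[200:242,350:394,::-1]
cv2.imwrite("pics/s10.png",cv2.resize(w,None,fx=14,fy=14,interpolation=cv2.INTER_NEAREST))
E
```

```text
t 14.7 p [ 0.5881 -0.0519  0.1084] jaw yaw -9.6 tilt [0.0055 0.0006] F [ 2.17  1.51 10.11] M [ 0.35 -0.67 -0.  ] w 0.204 q [-0.42, 0.4, 0.54, 1.75, -0.23, 1.05, 0.02]
```

View pics/s10.png

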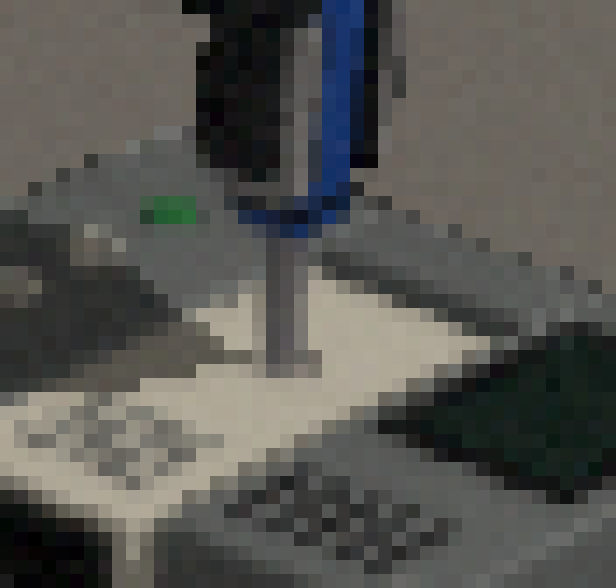

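Request:
{"api": "jog_arm", "payload": {"steps": [0.01,0.0003,-0.001,0.0002,0,0.01,0.0003,-0.002,0.0004,0,0.01,0.0003,-0.003,0.0004,0,0.01,0.0003,-0.004,0.0004,0,0.01,0.0003,-0.005,0.0004,0,0.01,0.0003,-0.006,0.0004,0,0.01,0.0003,-0.007,0.0004,0,0.01,0.0003,-0.008,0.0004,0,0.01,0.0003,-0.009,0.0004,0,0.01,0.0003,-0.01,0.0004,0]}}

```text
clock: 15.75
position: [0.5785, -0.0501, 0.1081]
ee_rot: [0.764, 0.645, 0.002, 0.002]
ft_force: [1.9, 1.2, 11.0]
grip_width: 0.203
```

```bash
python3 - <<'E'
from h import *
o,p0,R=st()
E
```

```text
t 15.75 p [ 0.5785 -0.0501  0.1081] jaw yaw -9.6 tilt [0.006  0.0003] F [ 1.87  1.2  11.04] M [ 0.16 -0.74 -0.03] w 0.203 q [-0.43, 0.38, 0.54, 1.77, -0.22, 1.04, 0.02]
```

Request:
{"api": "jog_arm", "payload": {"steps": [0.01,0.0003,-0.001,0,0,0.01,0.0003,-0.002,0,0,0.01,0.0003,-0.003,0,0,0.01,0.0003,-0.004,0,0,0.01,0.0003,-0.005,0,0,0.01,0.0003,-0.006,0,0,0.01,0.0003,-0.007,0,0,0.01,0.0003,-0.008,0,0,0.01,0.0003,-0.009,0,0,0.01,0.0003,-0.01,0,0]}}

```text
clock: 16.75
position: [0.5687, -0.0483, 0.1081]
ee_rot: [0.764, 0.645, 0.002, 0.002]
ft_force: [3.1, 0.6, 10.9]
grip_width: 0.204
```

```bash
python3 - <<'E'
from h import *
o,p0,R=st()
E
```

```text
t 16.75 p [ 0.5687 -0.0483  0.1081] jaw yaw -9.6 tilt [0.0059 0.0002] F [ 3.14  0.61 10.88] M [ 0.02 -0.77  0.05] w 0.204 q [-0.45, 0.36, 0.54, 1.8, -0.21, 1.03, 0.01]
```

Force is steady; about 25 mm out. Ten more.

Request:
{"api": "jog_arm", "payload": {"steps": [0.01,0.0001,-0.001,0,0,0.01,0.0001,-0.002,0,0,0.01,0.0001,-0.003,0,0,0.01,0.0001,-0.004,0,0,0.01,0.0001,-0.005,0,0,0.01,0.0001,-0.006,0,0,0.01,0.0001,-0.007,0,0,0.01,0.0001,-0.008,0,0,0.01,0.0001,-0.009,0,0,0.01,0.0001,-0.01,0,0]}}

```text
clock: 17.75
position: [0.5588, -0.0466, 0.1081]
ee_rot: [0.764, 0.645, 0.002, 0.002]
ft_force: [2.7, -0.2, 10.5]
grip_width: 0.203
```

```bash
python3 - <<'E'
from h import *
import cv2
o,p0,R=st()
p,d=manip.camera("scene")
w=p[200:250,335:394,::-1]
cv2.imwrite("pics/s11.png",cv2.resize(w,None,fx=12,fy=12,interpolation=cv2.INTER_NEAREST))
E
```

```text
t 17.75 p [ 0.5588 -0.0466  0.1081] jaw yaw -9.6 tilt [0.006  0.0002] F [ 2.69 -0.22 10.52] M [-0.05 -0.75 -0.03] w 0.203 q [-0.46, 0.34, 0.54, 1.83, -0.2, 1.03, -0.0]
```

View pics/s11.png

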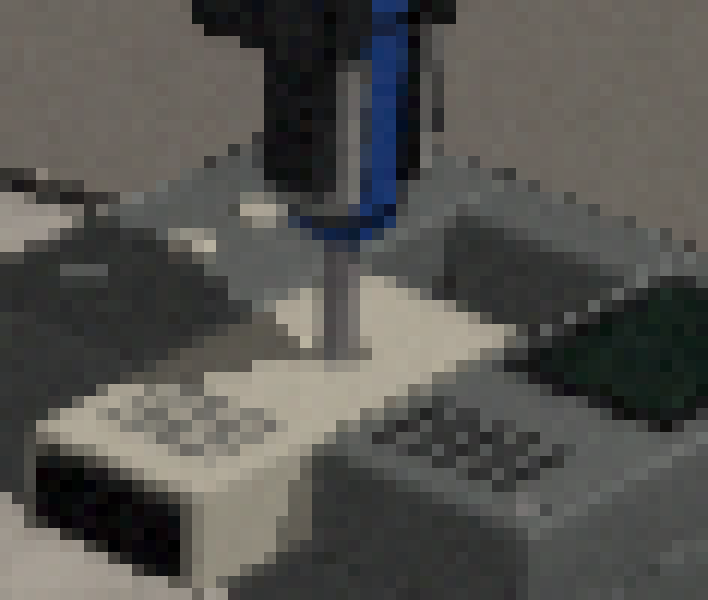

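Request:
{"api": "jog_arm", "payload": {"steps": [0.01,0,-0.001,0,0,0.01,0,-0.002,0,0,0.01,0,-0.003,0,0,0.01,0,-0.0035,0,0,0.01,0,-0.004,0,0,0.01,0,-0.0045,0,0,0.01,0,-0.005,0,0,0.01,0,-0.0055,0,0,0.01,0,-0.006,0,0,0.01,0,-0.006,0,0]}}

```text
clock: 18.8
position: [0.554, -0.0458, 0.1085]
ee_rot: [0.764, 0.645, 0.003, 0.003]
ft_force: [6.0, -0.3, 10.1]
grip_width: 0.201
```

```bash
python3 - <<'E'
from h import *
o,p0,R=st()
E
```

```text
t 18.8 p [ 0.554  -0.0458  0.1085] jaw yaw -9.6 tilt [ 0.0085 -0.0002] F [ 5.95 -0.3  10.08] M [-0.23 -1.73 -0.  ] w 0.201 q [-0.46, 0.33, 0.54, 1.84, -0.2, 1.02, -0.01]
```

Request:
{"api": "jog_arm", "payload": {"steps": [0.01,0,-0.0003,0.0003,0,0.01,0,-0.0006,0.0003,0,0.01,0,-0.0009,0.0003,0,0.01,0,-0.0012,0.0003,0,0.01,0,-0.0012,0.0003,0,0.01,0,-0.0012,0.0003,0,0.01,0,-0.0012,0.0003,0,0.01,0,-0.0012,0.0003,0,0.01,0,-0.0012,0.0003,0,0.01,0,-0.0012,0.0003,0]}}

```text
clock: 19.8
position: [0.5536, -0.0457, 0.1085]
ee_rot: [0.764, 0.645, 0.004, 0.003]
ft_force: [9.8, -0.9, 9.3]
grip_width: 0.201
```

```bash
python3 - <<'E'
from h import *
import cv2
o,p0,R=st()
p,d=manip.camera("scene")
w=p[200:250,335:394,::-1]
cv2.imwrite("pics/s12.png",cv2.resize(w,None,fx=12,fy=12,interpolation=cv2.INTER_NEAREST))
E
```

```text
t 19.8 p [ 0.5536 -0.0457  0.1085] jaw yaw -9.6 tilt [ 0.0102 -0.0005] F [ 9.85 -0.86  9.32] M [-0.34 -2.51  0.01] w 0.201 q [-0.46, 0.32, 0.54, 1.84, -0.19, 1.02, -0.01]
```

View pics/s12.png

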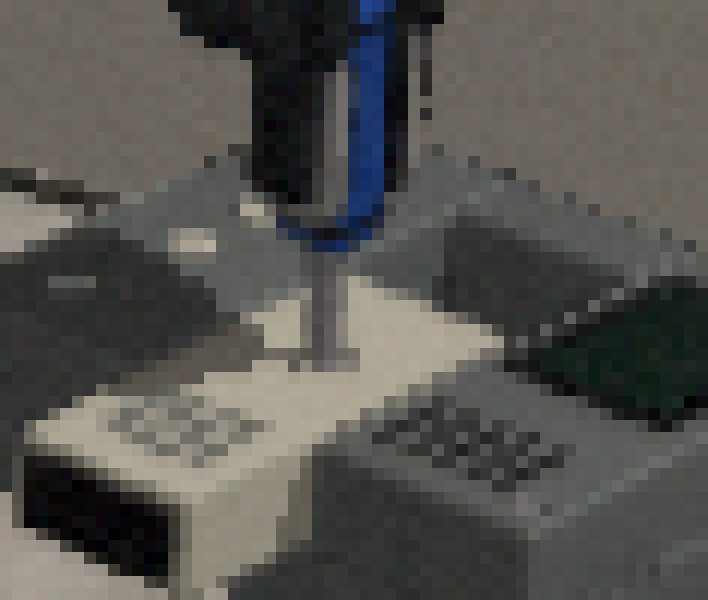

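```bash
python3 - <<'E'
from h import *
b=lambda u,v:back("scene",(u,v),.0505)
for a,c in (((385.7,222.9),(376.0,228.3)),):
    print(b(*c)-b(*a),np.linalg.norm(b(*c)-b(*a)))
p=(.5894,-.0492,-.1685)
for s in(.03,.035,.0405):
    print(s,proj("scene",place(*p,[(.054-s+.0,-.024,.0505),(-.056-s,-.024,.0505),(-.056-s,.024,.0505)])).round(1).tolist())
print(proj("scene",place(*p,[(.054,-.024,.0505),(-.056,-.024,.0505),(-.056,.024,.0505)])).round(1).tolist())
E
```

```text
[-0.04444891  0.00598366  0.        ] 0.044849858574850195
0.03 [[381.7, 225.4], [355.4, 238.9], [341.4, 232.8]]
0.035 [[380.5, 226.0], [354.2, 239.5], [340.1, 233.5]]
0.0405 [[379.3, 226.6], [352.8, 240.2], [338.7, 234.1]]
[[388.4, 221.9], [362.9, 235.0], [348.8, 229.2]]
```

Request:
{"api": "jog_arm", "payload": {"steps": [0.01,0,0.0006,-0.0005,0,0.01,0,0.0006,-0.001,0,0.01,0,0.0006,-0.002,0,0.01,0,0.0006,-0.003,0,0.01,0,0.0006,-0.004,0,0.01,0,0.0006,-0.005,0,0.01,0,0.0006,-0.006,0,0.01,0,0.0006,-0.007,0,0.01,0,0.0015,-0.007,0,0.01,0,0.0025,-0.007,0]}}

```text
clock: 20.85
position: [0.5539, -0.0454, 0.1136]
ee_rot: [0.764, 0.645, 0.002, 0.002]
ft_force: [4.3, 2.2, 1.4]
grip_width: 0.203
```

```bash
python3 - <<'E'
from h import *
o,p0,R=st()
E
```

```text
t 20.85 p [ 0.5539 -0.0454  0.1136] jaw yaw -9.6 tilt [0.0049 0.0001] F [4.27 2.18 1.42] M [ 0.28 -1.24  0.01] w 0.203 q [-0.46, 0.32, 0.55, 1.83, -0.19, 1.04, -0.01]
```

Request:
{"api": "jog_arm", "payload": {"steps": [0.01,0,0.0003,-0.001,0,0.01,0,0.0006,-0.002,0,0.01,0,0.001,-0.003,0,0.01,0,0.001,-0.004,0,0.01,0,0.001,-0.006,0,0.01,0,0.001,-0.01,0,0.01,0,0.001,-0.015,0,0.01,0,0.001,-0.025,0,0.01,0,0.001,-0.035,0,0.01,0,0.001,-0.045,0]}}

```text
clock: 21.85
position: [0.5529, -0.0459, 0.1591]
ee_rot: [0.764, 0.645, 0.0, 0.0]
ft_force: [-0.5, -0.3, -1.8]
grip_width: 0.199
```

```bash
python3 - <<'E'
from h import *
import cv2
o,p0,R=st()
p,d=manip.camera("scene")
w=p[190:250,330:394,::-1]
cv2.imwrite("pics/s13.png",cv2.resize(w,None,fx=10,fy=10,interpolation=cv2.INTER_NEAREST))
print(proj("scene",[p0-[0,0,.0674]]),to((.5415,-.2704,.163),p0,R))
E
```

```text
t 21.85 p [ 0.5529 -0.0459  0.1591] jaw yaw -9.6 tilt [0.0006 0.0002] F [-0.52 -0.35 -1.81] M [-0.04 -0.03 -0.04] w 0.199 q [-0.48, 0.27, 0.56, 1.79, -0.16, 1.13, -0.04]
[[362.11954291 215.96134662]] [-0.2232  0.0263 -0.004 ]
```

View pics/s13.png

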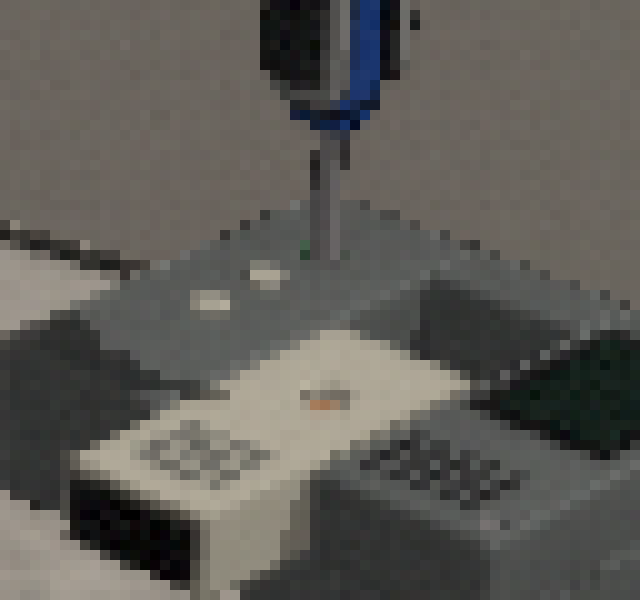

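```bash
python3 - <<'E'
from h import *
a=back("scene",(372.0,224.5),.0505);b=back("scene",(362.2,229.3),.0505);print(b-a,np.linalg.norm(b-a))
E
```

```text
[-0.04055723  0.00736339  0.        ] 0.04122024055100157
```

Request:
{"api": "jog_arm", "payload": {"steps": [0.01,-0.015,0.002,-0.002,0.05,0.01,-0.04,0.005,-0.004,0.15,0.01,-0.07,0.008,-0.004,0.25,0.01,-0.1,0.012,-0.004,0.36,0.01,-0.13,0.0155,-0.004,0.47,0.01,-0.16,0.019,-0.004,0.58,0.01,-0.19,0.0225,-0.004,0.68,0.01,-0.215,0.0255,-0.004,0.742,0.01,-0.223,0.0263,-0.004,0.742,0.01,-0.223,0.0263,-0.004,0.742]}}

```text
clock: 22.9
position: [0.5403, -0.2722, 0.1617]
ee_rot: [0.946, 0.323, -0.0, 0.0]
ft_force: [-0.2, 0.2, -2.5]
grip_width: 0.2
```

```bash
python3 - <<'E'
from h import *
import cv2
o,p0,R=st()
p,d=manip.camera("scene")
w=p[210:280,405:475,::-1]
cv2.imwrite("pics/s14.png",cv2.resize(w,None,fx=8,fy=8,interpolation=cv2.INTER_NEAREST))
print(proj("scene",[p0-[0,0,.0674]]),to((.5415,-.2704,.163),p0,R))
E
```

```text
t 22.9 p [ 0.5403 -0.2722  0.1617] jaw yaw -52.3 tilt [-0.0008 -0.0008] F [-0.18  0.16 -2.53] M [0.   0.04 0.02] w 0.2 q [-0.2, 0.43, 0.76, 1.66, -0.31, 1.18, -0.28]
[[442.80336738 240.2763374 ]] [ 0.0021 -0.0007 -0.0013]
```

View pics/s14.png

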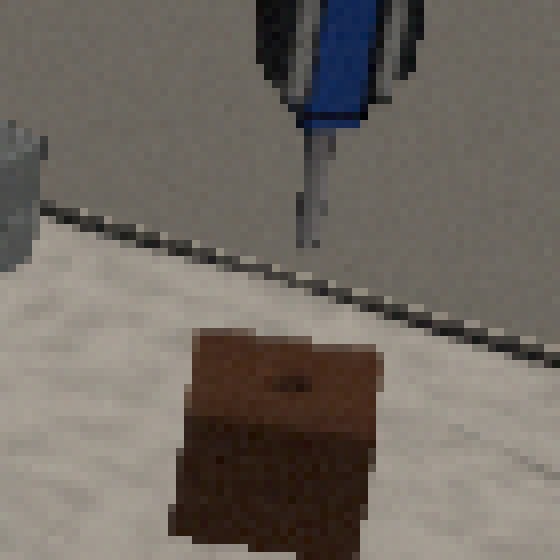

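Request:
{"api": "jog_arm", "payload": {"steps": [0.01,0.001,0.0002,0.006,0,0.01,0.002,0.0002,0.014,0,0.01,0.002,0.0002,0.022,0,0.01,0.002,0.0002,0.03,0,0.01,0.002,0.0002,0.036,0,0.01,0.002,0.0002,0.04,0,0.01,0.002,0.0002,0.042,0,0.01,0.002,0.0002,0.042,0,0.01,0.002,0.0002,0.042,0,0.01,0.002,0.0002,0.042,0]}}

```text
clock: 23.95
position: [0.5432, -0.2692, 0.1202]
ee_rot: [0.946, 0.324, 0.0, 0.0]
ft_force: [0.3, 0.1, -1.8]
grip_width: 0.203
```

```bash
python3 - <<'E'
from h import *
import cv2
o,p0,R=st()
p,d=manip.camera("scene")
w=p[220:270,410:470,::-1]
cv2.imwrite("pics/s15.png",cv2.resize(w,None,fx=12,fy=12,interpolation=cv2.INTER_NEAREST))
print(proj("scene",[p0-[0,0,.0674]]),to((.542,-.2711,.1),p0,R))
E
```

```text
t 23.95 p [ 0.5432 -0.2692  0.1202] jaw yaw -52.1 tilt [ 0.0006 -0.    ] F [ 0.26  0.12 -1.84] M [-0.   -0.03 -0.01] w 0.203 q [-0.19, 0.47, 0.73, 1.7, -0.35, 1.11, -0.26]
[[439.92449655 254.65771559]] [-0.0022  0.0008  0.0202]
```

View pics/s15.png

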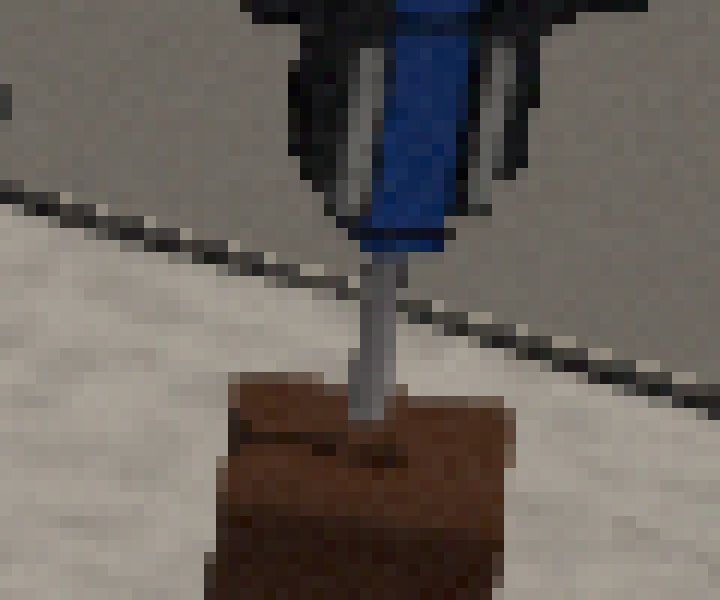

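Request:
{"api": "jog_arm", "payload": {"steps": [0.01,-0.001,0.0008,0,0,0.01,-0.0021,0.0016,0,0,0.01,-0.0021,0.0016,0.002,0,0.01,-0.0021,0.0016,0.004,0,0.01,-0.0021,0.0016,0.006,0,0.01,-0.0021,0.0016,0.008,0,0.01,-0.0021,0.0016,0.009,0,0.01,-0.0021,0.0016,0.01,0,0.01,-0.0021,0.0016,0.011,0,0.01,-0.0021,0.0016,0.011,0]}}

```text
clock: 25.0
position: [0.5423, -0.2716, 0.1087]
ee_rot: [0.946, 0.324, -0.0, -0.0]
ft_force: [-1.2, -0.5, -1.8]
grip_width: 0.204
```

```bash
python3 - <<'E'
from h import *
import cv2
o,p0,R=st()
p,d=manip.camera("scene")
w=p[220:270,410:470,::-1]
cv2.imwrite("pics/s16.png",cv2.resize(w,None,fx=12,fy=12,interpolation=cv2.INTER_NEAREST))
E
```

```text
t 25.0 p [ 0.5423 -0.2716  0.1087] jaw yaw -52.1 tilt [-0.0002  0.0001] F [-1.24 -0.53 -1.85] M [-0.07  0.03 -0.05] w 0.204 q [-0.18, 0.49, 0.73, 1.7, -0.36, 1.09, -0.25]
```

View pics/s16.png

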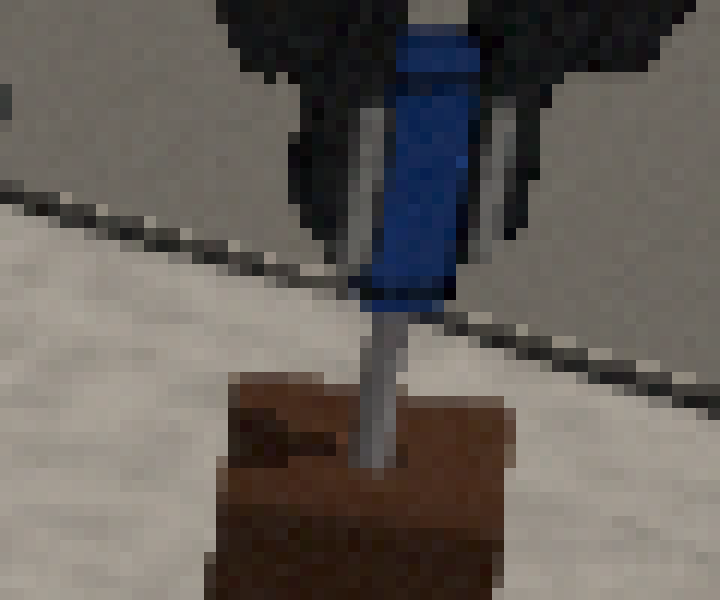

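Request:
{"api": "jog_arm", "payload": {"steps": [0.01,0,0,0.003,0,0.01,0,0,0.006,0,0.01,0,0,0.009,0,0.01,0,0,0.012,0,0.01,0,0,0.016,0,0.01,0,0,0.02,0,0.01,0,0,0.024,0,0.01,0,0,0.028,0,0.01,0,0,0.031,0,0.01,0,0,0.032,0]}}

```text
clock: 26.05
position: [0.5422, -0.2716, 0.0764]
ee_rot: [0.946, 0.324, -0.0, -0.0]
ft_force: [0.1, -0.6, -2.5]
grip_width: 0.206
```

```bash
python3 - <<'E'
from h import *
o,p0,R=st()
E
```

```text
t 26.05 p [ 0.5422 -0.2716  0.0764] jaw yaw -52.1 tilt [-0.0005  0.0002] F [ 0.05 -0.62 -2.45] M [-0.01  0.01 -0.01] w 0.206 q [-0.16, 0.53, 0.7, 1.73, -0.39, 1.03, -0.23]
```

Request:
{"api": "jog_arm", "payload": {"steps": [0.01,0,0,0.001,0,0.01,0,0,0.0015,0,0.01,0,0,0.002,0,0.01,0,0,0.0025,0,0.01,0,0,0.003,0,0.01,0,0,0.0035,0,0.01,0,0,0.0035,0,0.01,0,0,0.0035,0,0.01,0,0,0.0035,0,0.01,0,0,0.0035,0]}}

```text
clock: 27.05
position: [0.5424, -0.2716, 0.0734]
ee_rot: [0.946, 0.324, 0.0, -0.0]
ft_force: [-0.7, 0.8, -0.5]
grip_width: 0.198
```

```bash
python3 - <<'E'
from h import *
o,p0,R=st()
E
```

```text
t 27.05 p [ 0.5424 -0.2716  0.0734] jaw yaw -52.1 tilt [0.0001 0.0001] F [-0.7   0.83 -0.53] M [ 0.1   0.13 -0.09] w 0.198 q [-0.16, 0.53, 0.7, 1.73, -0.39, 1.03, -0.23]
```

Request:
{"api": "jog_arm", "payload": {"steps": [0.01,0,0,0.0006,0,0.01,0,0,0.0006,0,0.022,0,0,0.0006,0,0.03,0,0,0.0006,0,0.045,0,0,0.0006,0,0.06,0,0,0.0006,0,0.08,0,0,0.0006,0,0.0854,0,0,0.0006,0,0.0854,0,0,0.0006,0,0.0854,0,0,0.0006,0]}}

```text
clock: 28.05
position: [0.5424, -0.2716, 0.0728]
ee_rot: [0.946, 0.324, 0.0, -0.0]
ft_force: [0.2, -0.2, -0.1]
grip_width: 1.005
```

```bash
python3 - <<'E'
from h import *
import cv2
o,p0,R=st()
p,d=manip.camera("scene")
w=p[220:270,410:470,::-1]
cv2.imwrite("pics/s17.png",cv2.resize(w,None,fx=12,fy=12,interpolation=cv2.INTER_NEAREST))
E
```

```text
t 28.05 p [ 0.5424 -0.2716  0.0728] jaw yaw -52.1 tilt [0.     0.0001] F [ 0.16 -0.25 -0.05] M [-0.09 -0.02  0.05] w 1.005 q [-0.16, 0.53, 0.7, 1.73, -0.39, 1.03, -0.22]
```

View pics/s17.png

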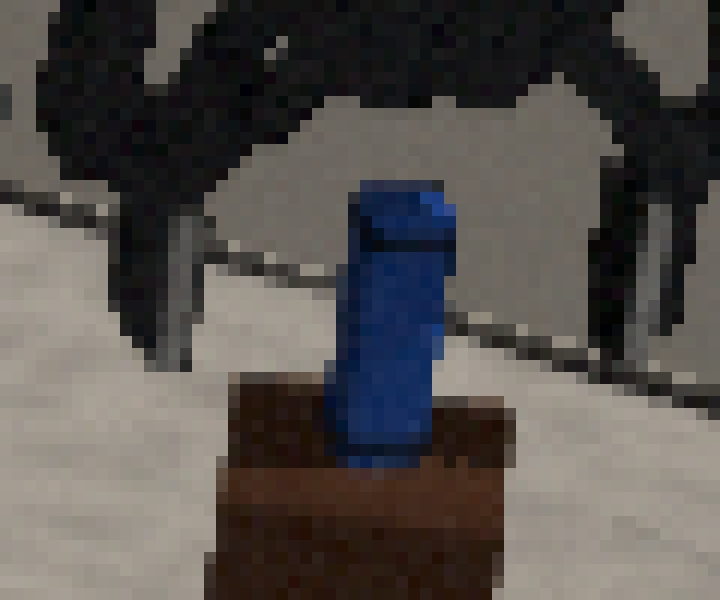

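The tool stands free and seated between the open jaws. Next I back straight up and swing aside to check from above.

Request:
{"api": "jog_arm", "payload": {"steps": [0.0854,0,0,-0.01,0,0.0854,0,0,-0.03,0,0.0854,0,0,-0.055,0,0.0854,0,0,-0.08,0,0.0854,0,0,-0.11,0,0.0854,0,0,-0.14,0,0.0854,0,0,-0.165,0,0.0854,0,0,-0.17,0,0.0854,0,0,-0.17,0,0.0854,0,0,-0.17,0]}}

```text
clock: 29.1
position: [0.542, -0.2714, 0.2419]
ee_rot: [0.946, 0.324, -0.0, -0.0]
ft_force: [0.2, 0.4, -0.4]
grip_width: 1.001
```

```bash
python3 - <<'E'
from h import *
o,p0,R=st(); print(to((.45,.25,.245),p0,R))
E
```

```text
t 29.1 p [ 0.542  -0.2714  0.2419] jaw yaw -52.1 tilt [-0.001   0.0006] F [ 0.19  0.45 -0.39] M [-0.01 -0.04 -0.02] w 1.001 q [-0.23, 0.36, 0.79, 1.56, -0.26, 1.33, -0.32]
[ 0.2473 -0.4681 -0.0027]
```

Request:
{"api": "jog_arm", "payload": {"steps": [0.0854,0.015,-0.03,0,-0.05,0.0854,0.035,-0.07,0,-0.15,0.0854,0.055,-0.11,0,-0.25,0.0854,0.08,-0.15,0,-0.35,0.0854,0.1,-0.19,0,-0.45,0.0854,0.12,-0.23,0,-0.55,0.0854,0.145,-0.27,0,-0.65,0.0854,0.165,-0.31,0,-0.7,0.0854,0.185,-0.35,0,-0.7,0.0854,0.205,-0.39,0,-0.7]}}

```text
clock: 30.1
position: [0.4636, 0.1636, 0.2417]
ee_rot: [0.777, 0.629, -0.001, -0.0]
ft_force: [0.1, -0.2, 0.6]
grip_width: 0.996
```

```bash
python3 - <<'E'
from h import *
import cv2
o,p0,R=st()
p,d=manip.camera("top");s,_=manip.camera("scene")
cv2.imwrite("pics/top20.png",p[:,:,::-1])
cv2.imwrite("pics/t20.png",cv2.resize(p[120:215,320:470,::-1],None,fx=5,fy=5,interpolation=cv2.INTER_CUBIC))
cv2.imwrite("pics/s20.png",cv2.resize(s[195:295,320:470,::-1],None,fx=5,fy=5,interpolation=cv2.INTER_CUBIC))
E
```

```text
t 30.1 p [0.4636 0.1636 0.2417] jaw yaw -12.0 tilt [-0.0015 -0.0007] F [ 0.06 -0.21  0.57] M [ 0.04 -0.05 -0.06] w 0.996 q [-0.83, 0.03, 0.4, 1.83, -0.01, 1.28, -0.63]
```

View pics/top20.png

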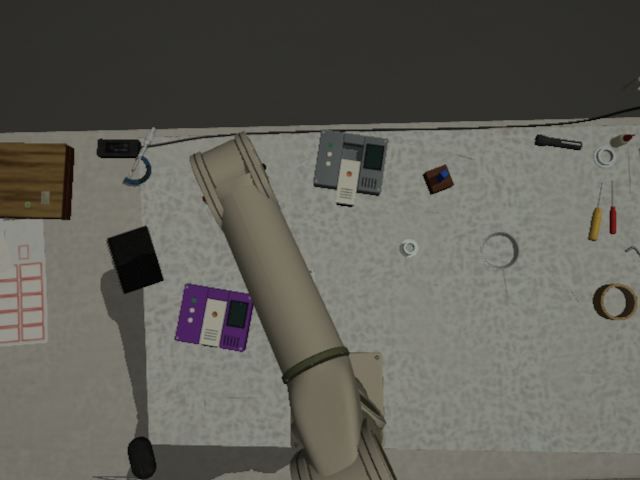

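View pics/t20.png

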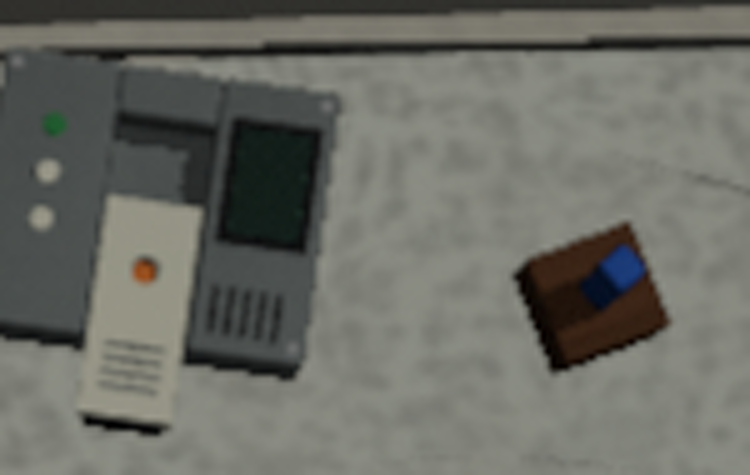

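View pics/s20.png

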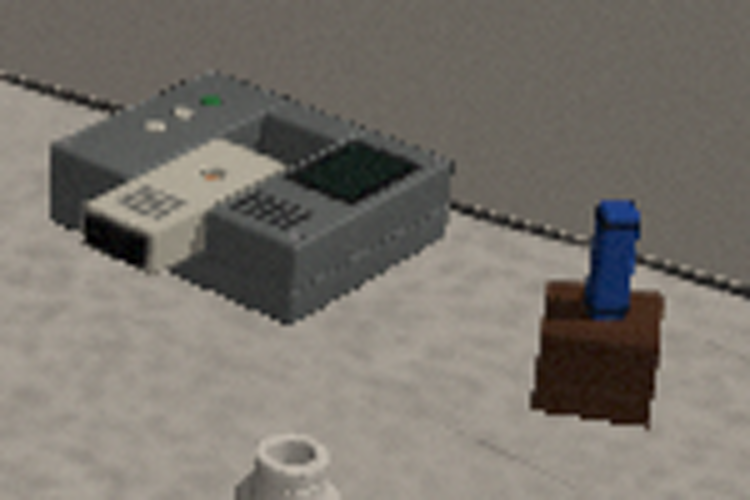

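```bash
python3 - <<'E'
from h import *
b=back("top",(305+323/7,120+267/7),.045);a=back("top",(320+145/5,120+270/5),.045);print(np.linalg.norm(a-b))
print(manip.hand_in())
E
```

```text
0.040567763218783415
the job is handed in; nothing more can be done
None
```

The job is done and handed in at about 30 s of the 64 s allowed. The interface gives no verdict, so the results below come from my own checks.

- **Slide:** I pressed the button with about 10–12.5 N down and pushed the slide forward until it stopped moving and the sideways force rose to about 10 N. Two camera measurements put the travel at 41.2 mm and 40.6 mm, so it is at the end stop and not caught in the 30 mm notch. I let the button up there while keeping a light push on the slide. I did not pull on the slide to prove the lock; the button showed in the recess afterwards.
- **Force on the readout:** the highest readings I took were about 15 N in total, from the wrist sensor at the end of each move. I had no readings during the moves. Only the pin touched the readout as far as I could see.
- **Pin tool:** it went back into the stand with no side load. At release it sat at the same height as when I first gripped it, to within about 1 mm. Both cameras show it upright, and the arm is well clear.
- **Other parts:** the bush is visibly where it was. In the last top picture the arm hid the ring gauge and covered most of the oiler, so I could not check those two at the end. The moves stayed well above both.
- **Disagreement:** the two cameras differed by about 4 mm on where the stand is and about 7 mm on the readout. I used the robot's own position readings, force readings and the pin-to-hole offsets in the scene camera instead.

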